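Lay out a nail technician's desk

ROBOT

A 7-joint arm with a two-finger parallel gripper is mounted at the origin on the work surface. World frame = base frame: x ahead of the robot, y to its left, z up, the work surface at z = 0. Lengths are in m, angles in rad, forces in N, time in s.
With the tool pointing down it reaches from about 0.425 to 0.825 m from the base axis. Payload 3.6 kg.
Tool frame: the origin (TCP) lies where the fingers leave the gripper's body, on its centre line; the fingertips stand 73 mm ahead of it and the grasp point (between the pads) lies 54 mm ahead of it; z points along the fingers, y is the line along which they close (so a half turn about z gives the same grasp; the last joint's range is limited). The gripper opens to 85 mm and grips with 20 to 120 N. Pads are 22 mm wide; open, the fingers measure 114 mm over their backs; the gripper's body (76 mm by 85 mm) begins 54 mm behind the grasp point. The pads swing forward as they close: fully open they stand 13 mm farther back than shut.
Start: joints at [-1.351, 0.615, -0.013, 1.423, 0.008, 1.103, -0.04], TCP at [0.158, 0.63, 0.304] pointing down, gripper open.
Joint ranges: [-3.12, 3.12], [-0.3, 2.06], [-1.34, 1.32], [0.26, 2.42], [-1.36, 4.5], [0.01, 1.98], [-2.84, 2.84]. Speed limits (rad/s): [2.79, 2.79, 3.14, 3.14, 3.14, 3.14, 3.14].

INTERFACE

Orientations are given as a unit quaternion [x, y, z, w].
In Python, from station import arm, snapshot, camera_info, ticket gives the robot as it stands. Calls block until the motion is done:
- arm.movep(position, orientation): joint-space move of the TCP to a pose.
- arm.line_to(position, velocity=0.15, ori=None): straight line of the TCP; ori=None keeps the orientation; velocity is the mean speed in m/s.
- arm.move_j(angles): joint-space move.
- arm.move_gripper(opening, effort=None): opening from 0.0 (shut) to 1.0 (fully open); effort is the grip in N (None keeps the last); returns when the fingers have stopped.
- arm.pause(seconds).
- arm.ik(position, orientation): joint angles nearest the present ones, or None.
- snapshot(name): name is "side" or "top" or "wrist"; returns the picture (480x640x3 uint8, blue, green, red); there is no depth.
- camera_info(name): a dict with "fx", "fy", "cx", "cy" (pixels), "dist_coeffs" ([k1, k2, p1, p2, k3] as OpenCV has them; the pictures are not rectified), "R" (3x3) and "t" (3): a world point X has camera coordinates R X + t; the wrist camera has in their place "T_tool_cam" (4x4, takes a point from camera to tool coordinates, whose origin is the TCP and whose axes are the flange's). Camera axes: x right, y down, z forward; pixel columns grow to the right and rows downward; lengths in m; the calibration is good to about 2 mm. A picture is of the moment at which its call begins: read the wrist's pose just before it. camera_info takes no time and is no camera call.
A pose or a line that the arm cannot do raises arm.MotionError and nothing moves.
- ticket.finish_job(): hands the job in; it is judged then, once.
Readings, each from a call of its own:
- arm.read_time(): time.
- arm.read_joint_positions(): joint angles.
- arm.read_dq(): joint speeds.
- arm.read_effort(): joint torques, N m.
- arm.read_tool_pos(): TCP position.
- arm.read_eef_rot(): TCP orientation.
- arm.read_ft_force(): force on the tool from outside, world axes, zero at the start.
- arm.read_wrist_torque(): the same for the moment, N m.
- arm.read_opening(): opening from 0.0 (shut) to 1.0 (fully open).
- arm.read_finger_force(): force on a finger pad.
Only numpy, scipy, OpenCV 4.12 (cv2) and the standard library are available. Lean on these libraries where they do the work, as an engineer would, in place of code of your own. Each camera call takes 0.05 s, during which the arm holds its last target. There are 200 camera calls.

TASK

Set the nail desk for the next client: put the black gel jar in the centre of the steel tray and stand the small clear pot with the white cap centrally on top of it; lay the chunky buffer block in the tray in the middle of the gap between the jar and the tray's left end, and the thin sponge file in the middle of the gap between the jar and the right end, both flat and pointing squarely from the tray's front to its back (left, right and front as the robot sees them). Stand the glass dispenser bottle upright on the centre of the cork coaster without tipping it over on the way, and leave the brush cup and the phone where they are.

Things in the scene. Friction and masses are not known exactly. Their poses are not given: they have to be found in the camera images.
- tray: shallow open stainless steel tray, 140 mm along its x (front to back) by 260 mm along its y, 14 mm high, walls and floor 3 mm thick (inside 134 x 254 mm). Fixed. Origin at the centre of its underside, so its inner floor is at 3 mm; x points to its back (away from the robot, give or take 15 degrees), y to its left end, z up. It may stand left or right of the coaster
- coaster: round cork coaster, 90 mm across, 6 mm thick, fixed. Origin at the centre of its underside, z up
- gel_jar: black squat gel jar with a flat, screwed-on lid: lid 53 mm across (upper 16 mm), body 50 mm across, 36 mm high, about 90 g. Loose, stands upright at the start. Origin at the centre of its underside, z up
- pot: small round pot, clear glass foot 30 mm across and 12 mm high under a white cap 34 mm across and 12 mm high, 24 mm high in all, flat top and bottom, about 35 g. Loose, stands upright. Origin at the centre of its underside, z up
- buffer: chunky white nail buffer block with grey ends, 95 mm long (its x) by 28 mm (y) by 28 mm high (z), about 30 g. Loose, lies at the start roughly crosswise (along world y, give or take 29 degrees) on the desk. Origin at the centre of its underside
- file: thin grey sponge nail file with a white line round its edge, a flat board with round ends, 110 mm long (its x) by 24 mm wide (y) by 12 mm thick (z), rigid, about 25 g. Loose, lies flat, at the start roughly crosswise (along world y, give or take 29 degrees). Origin at the centre of its underside
- bottle: green glass dispenser bottle with a domed steel cap: straight body 58 mm across up to 70 mm height, then a shoulder and the cap 44 mm across, 100 mm high in all, about 220 g. Loose, stands upright. Origin at the centre of its underside, z up
- brush_cup: bystander: clear cup 76 mm across and 90 mm high with brushes standing in it up to about 180 mm, loose, at the right. Origin at the centre of its underside. Leave alone
- phone: bystander: black phone lying flat, 74 mm (x) by 150 mm (y) by 9 mm, loose, at the left, its long side pointing away from the robot. Origin at the centre of its underside. Leave alone
There are look-alikes about, which are no part of the job. There is more than one size of the file; the one meant has the size given above. Several things look just like the buffer: the one meant starts farthest to the robot's right.

How it is judged:
By the outcome, as a careful person would: the job done as asked, in the order asked, and still so for the second after the job is handed in, with the robot touching nothing.
It also fails if it takes over 112 s, if anything falls off the work surface, if the arm or the gripper's body presses on something with over 40 N, if the wrist force passes 120 N, or if a joint passes its speed limit or range.

## Working session

There is one attempt and no reset: what is moved stays moved. The work goes in short steps, each a Python script; the robot and the scene stay as the last script left them, time stands still between calls to the robot, and variables do not carry over. Pictures are saved under pics/ and viewed, at most 14 in all, crops included, and the job is handed in when it is done.

```bash
mkdir -p pics; ls; python3 - <<'E'
from station import arm, snapshot, camera_info
import cv2, numpy as np
for n in ("top","side"):
    cv2.imwrite(f"pics/{n}0.png",snapshot(n))
for n in ("top","side","wrist"): print(n,camera_info(n))
print(arm.read_tool_pos(),arm.read_eef_rot(),arm.read_time())
E
```

```text
pics
top {'fx': 438.4129909488077, 'fy': 438.4129909488077, 'cx': 321.1557541476675, 'cy': 232.74314541419736, 'dist_coeffs': array([-0.00345023,  0.        ,  0.        ,  0.        ,  0.        ]), 'R': array([[-0.02972001, -0.99955604,  0.00210724],
       [-0.9906527 ,  0.02917437, -0.13325195],
       [ 0.13313132, -0.00604779, -0.99107995]]), 't': array([0.00641878, 0.45852469, 1.06957635])}
side {'fx': 518.465731752354, 'fy': 518.465731752354, 'cx': 324.88739437387, 'cy': 241.99141031608193, 'dist_coeffs': array([0.04497119, 0.        , 0.        , 0.        , 0.        ]), 'R': array([[ 9.75912417e-01, -2.18162589e-01, -2.00170338e-04],
       [-1.21224315e-01, -5.41512602e-01, -8.31906706e-01],
       [ 1.81382526e-01,  8.11892349e-01, -5.54915482e-01]]), 't': array([-0.45811516,  0.11511346,  1.14149031])}
wrist {'fx': 401.062861336679, 'fy': 401.062861336679, 'cx': 313.03753871940825, 'cy': 239.7516405499629, 'dist_coeffs': array([-0.00542712,  0.        ,  0.        ,  0.        ,  0.        ]), 'T_tool_cam': array([[-6.27749697e-04, -9.58195291e-01, -2.86114295e-01,
         7.37544012e-02],
       [ 9.99999764e-01, -6.81445375e-04,  8.81053521e-05,
        -5.72330860e-04],
       [-2.79393396e-04, -2.86114172e-01,  9.58195493e-01,
        -7.02980986e-02],
       [ 0.00000000e+00,  0.00000000e+00,  0.00000000e+00,
         1.00000000e+00]])}
[0.15802344 0.62996438 0.30285157] [ 1.22555062e-01  9.92461043e-01 -1.14858481e-03 -1.28857705e-04] 0.1
```

View pics/top0.png

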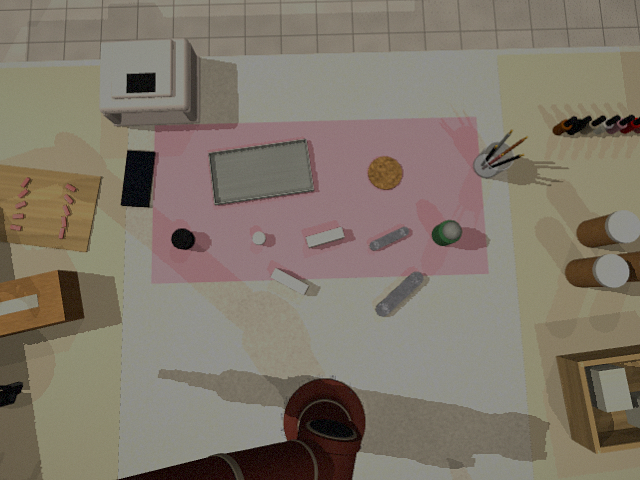

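View pics/side0.png

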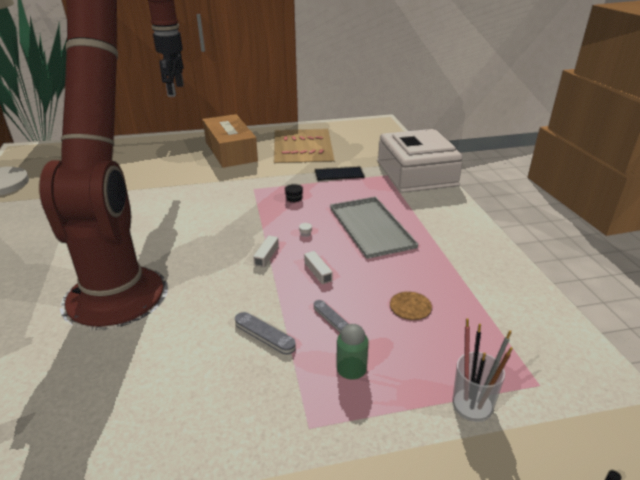

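```bash
cat > h.py <<'E'
from station import arm, snapshot, camera_info, ticket
import cv2, numpy as np
from scipy.spatial.transform import Rotation as Ro
def cam(name):
    c=camera_info(name); K=np.array([[c['fx'],0,c['cx']],[0,c['fy'],c['cy']],[0,0,1.]])
    if name=='wrist':
        T=np.eye(4); T[:3,:3]=Ro.from_quat(arm.read_eef_rot()).as_matrix(); T[:3,3]=arm.read_tool_pos()
        T=T@c['T_tool_cam']; return K,c['dist_coeffs'],T[:3,:3],T[:3,3]
    return K,c['dist_coeffs'],c['R'].T,-c['R'].T@c['t']
def cast(C,px,z):
    K,d,R,o=C
    p=cv2.undistortPoints(np.float64(px).reshape(-1,1,2),K,d)[:,0]
    r=np.c_[p,np.ones(len(p))]@R.T
    return o+r*((z-o[2])/r[:,2])[:,None]
def blob(mask,seed):
    """contour of the mask component nearest the seed pixel"""
    cs,_=cv2.findContours(mask.astype(np.uint8),cv2.RETR_EXTERNAL,cv2.CHAIN_APPROX_NONE)
    cs=[c for c in cs if cv2.contourArea(c)>25]
    return max(cs,key=lambda c:cv2.pointPolygonTest(c,(float(seed[0]),float(seed[1])),True))[:,0]
def rect(P):
    """centre, (long,short), long axis angle from minAreaRect of world points"""
    (c,s,a)=cv2.minAreaRect((P[:,:2]*1000).astype(np.float32))
    if s[0]<s[1]: s=s[::-1]; a+=90
    a=(a+90)%180-90
    return np.array(c)/1000,np.array(s),a
def quat(yaw):   # tool down, closing line (tool y) at world angle yaw+90deg
    return (Ro.from_euler('z',yaw)*Ro.from_euler('x',np.pi)).as_quat()
E
python3 - <<'E'
from h import *
im=cv2.imread('pics/top0.png'); C=cam('top'); print('cam',C[3].round(3))
hsv=cv2.cvtColor(im,cv2.COLOR_BGR2HSV); H,S,V=cv2.split(hsv)
for n,p in dict(mat=(350,205),desk=(330,310),bufR=(325,238),bufL=(290,281),fileS=(390,239),fileL=(400,293),pot=(259,238),jar=(183,239),bottlecap=(452,230),bottle=(440,238),tray=(261,171),coaster=(385,173)).items():
    print(n,hsv[p[1],p[0]],end=' ')
print()
def rep(n,mask,seed,z):
    c=blob(mask,seed); P=cast(C,c,z); k,s,a=rect(P); print(n,k.round(4),s.round(1),round(a,1),len(c))
rep('bufR',(S<40)&(V>150),(325,238),.028)
rep('bufL',(S<40)&(V>150),(290,281),.028)
g=(S<60)&(V<150)
rep('fileS',g,(390,239),.012); rep('fileL',g,(400,293),.012)
rep('pot',(S<40)&(V>150),(259,238),.024)
rep('jar',V<60,(183,239),.036)
rep('coaster',(H<25)&(S>110),(385,173),.006)
rep('tray',(S<60)&(V<190),(261,171),.014)
rep('cap',(S<70),(452,230),.095)
rep('green',(H>40)&(H<90)&(S>60),(440,238),.05)
cv2.imwrite('pics/crop1.png',cv2.resize(im[200:330,255:475],None,fx=3.6,fy=3.6,interpolation=cv2.INTER_CUBIC))
E
```

```text
cam [ 0.312 -0.     1.121]
mat [177  47 146] desk [ 26  12 146] bufR [ 43  12 147] bufL [ 40  11 145] fileS [150   9  87] fileL [ 0  3 85] pot [ 30  12 145] jar [135  26  20] bottlecap [ 24  22 114] bottle [60 94 57] tray [ 30  19 110] coaster [ 17 157 109] Traceback (most recent call last):
  File "<stdin>", line 9, in <module>
  File "<stdin>", line 8, in rep
  File "h.py", line 19, in blob
    return max(cs,key=lambda c:cv2.pointPolygonTest(c,(float(seed[0]),float(seed[1])),True))[:,0]
           ~~~^^^^^^^^^^^^^^^^^^^^^^^^^^^^^^^^^^^^^^^^^^^^^^^^^^^^^^^^^^^^^^^^^^^^^^^^^^^^^^
ValueError: max() iterable argument is empty
```

```bash
cat > m.py <<'E'
from h import *
im=cv2.imread('pics/top0.png'); C=cam('top')
hsv=cv2.cvtColor(im,cv2.COLOR_BGR2HSV); H,S,V=cv2.split(hsv)
def rep(n,mask,seed,z):
    try: c=blob(mask,seed)
    except Exception as e: print(n,e); return
    P=cast(C,c,z); k,s,a=rect(P); print(n,k.round(4),s.round(1),round(a,1),len(c))
w=(S<28)&(V>125)
rep('bufR',w,(325,238),.028)
rep('bufL',w,(290,281),.028)
g=(S<60)&(V<118)
rep('fileS',g,(390,239),.012); rep('fileL',g,(400,293),.012)
rep('pot',w,(259,238),.024)
rep('jar',V<45,(183,239),.036)
rep('coaster',(H<25)&(S>90),(385,173),.006)
rep('tray',(S<32)&(V<140),(261,171),.014)
rep('cap',(S<35),(452,230),.095)
rep('green',(H>40)&(H<90)&(S>45),(440,238),.05)
cv2.imwrite('pics/crop1.png',cv2.resize(im[200:330,255:475],None,fx=3.6,fy=3.6,interpolation=cv2.INTER_CUBIC))
E
python3 m.py
```

```text
bufR [ 0.4492 -0.0157] [93.6 26.1] -75.6 87
bufL [0.3384 0.0769] [92.6 30.7] 60.4 86
fileS [ 0.442  -0.1801] [110.5  23.9] -65.2 85
fileL [ 0.2985 -0.2011] [152.   45.4] -49.7 138
pot [0.452  0.1523] [30.4 27.9] 88.3 34
jar [0.4523 0.3376] [55.5 50.2] 88.3 60
coaster [ 0.6161 -0.1777] [89.4 87.2] 42.2 94
tray [0.6266 0.1453] [258.4 141. ] -83.2 330
cap [ 0.447  -0.3155] [42.3 40.4] -80.4 53
green [ 0.447  -0.3122] [66.6 56. ] -72.9 101
```

View pics/crop1.png

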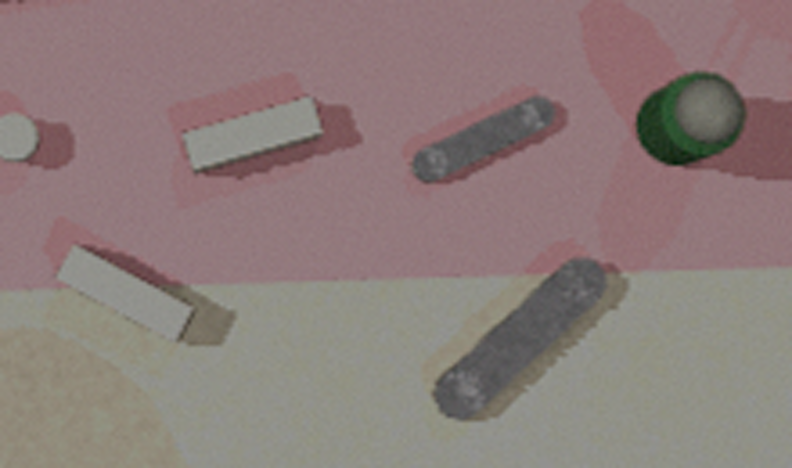

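Named candidates: buffers at (325,237) and (290,281); the meant one is (325,237), since it is farther right (y −0.016 against +0.077). Files at (390,239), 110×24 mm, and (400,293), 152×45 mm; the meant one is (390,239), which fits the size given. The crop confirms both. Jar is at (183,239), pot (259,238), bottle (445,235), tray (261,171), coaster (385,173).

```bash
cat >> h.py <<'E'
def best(xyz,yaw,half=True):
    """quaternion of yaw or yaw+pi, whichever keeps joint 7 nearer the middle"""
    o=[]
    for k in ((0,np.pi) if half else (0,)):
        q=quat(yaw+k); j=arm.ik(xyz,q)
        if j is not None: o.append((abs(j[6]),q,j))
    o.sort(key=lambda t:t[0]); return o[0][1]
def look(name):
    C=cam('wrist'); im=snapshot('wrist'); cv2.imwrite(f'pics/{name}.png',im); return C,im
E
python3 - <<'E'
from h import *
for y in (0,90,180,270):
    j=arm.ik([.62,.03,.33],quat(np.radians(y))); print(y,None if j is None else np.round(j,2))
p=[.60,.02,.33]; q=best(p,0); arm.movep(p,q); C,im=look('w_tray')
print(arm.read_time(),arm.read_tool_pos(),arm.read_eef_rot())
p=[.4523,.3376,.20]; q=best(p,np.arctan2(.3376,.4523)); arm.movep(p,q); look('w_jar')
np.save('C_jar.npy',np.array(cam('wrist'),dtype=object),allow_pickle=True); np.save('C_tray.npy',np.array(C,dtype=object),allow_pickle=True)
print(arm.read_time(),arm.read_tool_pos(),arm.read_joint_positions())
E
```

```text
0 [-0.53  0.65  0.8   1.49 -0.49  1.2  -1.22]
90 [-0.37  0.58  0.49  1.49 -0.29  1.14  0.17]
180 [-0.18  0.55  0.16  1.48 -0.09  1.12  1.57]
270 [ 0.5   0.78 -1.15  1.46  0.72  1.36  2.45]
2.8167 [0.60005331 0.02131078 0.3297573 ] [ 9.99999309e-01  1.11246421e-03 -1.97357378e-04 -3.25941865e-04]
4.575 [0.45280393 0.33681693 0.19930697] [-0.04551548  0.88750091 -1.14857495  1.77634642  0.90708533  1.11738088
  0.6997237 ]
```

```bash
python3 -c "
import cv2,numpy as np
a=cv2.imread('pics/w_tray.png');b=cv2.imread('pics/w_jar.png')
cv2.imwrite('pics/pair.png',cv2.resize(np.hstack([a,b]),(800,300),interpolation=cv2.INTER_AREA))"
```

```text
(no output)
```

View pics/pair.png

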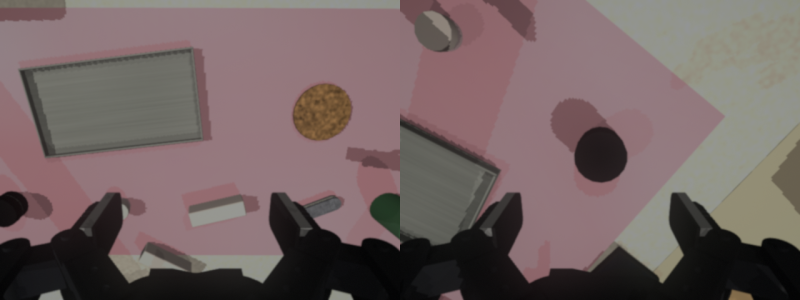

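The left half shows the tray at about (222,205) full-scale pixels and the coaster at (645,222). The right half shows the jar lid at about (320,247). All are unoccluded.

```bash
python3 - <<'E'
from h import *
C=tuple(np.load('C_tray.npy',allow_pickle=True)); C=(np.array(C[0],float),np.array(C[1],float),np.array(C[2],float),np.array(C[3],float))
im=cv2.imread('pics/w_tray.png'); H,S,V=cv2.split(cv2.cvtColor(im,cv2.COLOR_BGR2HSV))
print(im[180,180],im[130,180],im[94,180],im[180,450], im[180,515])
Ci=S[175,180]; print(S[175,180],S[130,430],S[170,515])
m=cv2.morphologyEx(((S<33)).astype(np.uint8),cv2.MORPH_CLOSE,np.ones((5,5)))
m=cv2.morphologyEx(m,cv2.MORPH_OPEN,np.ones((7,7)))
c=blob(m,(180,165)); print('tray',*rect(cast(C,c,.014)),c.min(0),c.max(0))
c=blob((H<25)&(S>90),(515,178)); print('coaster',*rect(cast(C,c,.006)))
C=np.load('C_jar.npy',allow_pickle=True); C=tuple(np.array(x,float) for x in C)
im=cv2.imread('pics/w_jar.png'); V=im.max(2)
c=blob(V<40,(320,247)); print('jar',*rect(cast(C,c,.036)),c.min(0),c.max(0)); 
(cc,r)=cv2.minEnclosingCircle((cast(C,c,.036)[:,:2]*1000).astype(np.float32)); print(cc,r)
E
```

```text
[103 110 110] [103 111 110] [72 76 78] [125 121 149] [ 52  84 113]
17 50 136
tray [0.62681201 0.1478819 ] [261.00976562 139.63868713] -83.34142875671387 [28 76] [323 251]
coaster [ 0.61553259 -0.17682617] [88.93057251 88.92363739] -58.623701095581055
jar [0.45146924 0.34092163] [53.65525818 48.89428711] 60.807010650634766 [281 204] [360 289]
(450.3543701171875, 341.60552978515625) 27.307777404785156
```

```bash
cat >> h.py <<'E'
TR=np.array([.6267,.1466]); TY=np.radians(6.7)
def tray(u,v): return TR+np.array([[np.cos(TY),-np.sin(TY)],[np.sin(TY),np.cos(TY)]])@[u,v]
def pick(xy,yaw,z,open_=1.0,effort=40,hover=.15,v=.15):
    """open, go over, down, close; z is the TCP height"""
    arm.move_gripper(open_,effort)
    p=[*xy,hover]; q=best(p,yaw); arm.movep(p,q); arm.line_to([*xy,z],v)
    arm.move_gripper(0.,effort)
    print('grip',arm.read_opening(),arm.read_finger_force(),arm.read_ft_force().round(1) if hasattr(arm.read_ft_force(),'round') else arm.read_ft_force(),arm.read_time())
def place(xy,yaw,z,open_,hover=.18,v=.12):
    p=[*xy,hover]; q=best(p,yaw); arm.movep(p,q); arm.line_to([*xy,z+.012],.2); arm.line_to([*xy,z],.03)
    print('placed',arm.read_tool_pos(),arm.read_ft_force())
    arm.move_gripper(open_); arm.line_to([*xy,hover],.2); print(arm.read_opening(),arm.read_time())
E
python3 - <<'E'
from h import *
xy=(.4515,.3405)
pick(xy,np.arctan2(xy[1],xy[0]),.080)
arm.line_to([*xy,.16],.2); print(arm.read_opening())
place(tray(0,0),TY,.0845,.9)
p=[*tray(-.02,0),.22]; arm.movep(p,best(p,TY)); look('w_jar2'); np.save('C.npy',np.array(cam('wrist'),dtype=object)); print(arm.read_time())
E
```

```text
grip 0.6073805855685768 41.79855287075043 [-0.3 -0.9  6.7] 6.1333
0.6071642669278388
placed [0.62673852 0.14647888 0.08450666] [ 0.6119236  -0.58154615 -0.62298448]
0.9038738753753822 9.8167
10.1667
```

View pics/w_jar2.png

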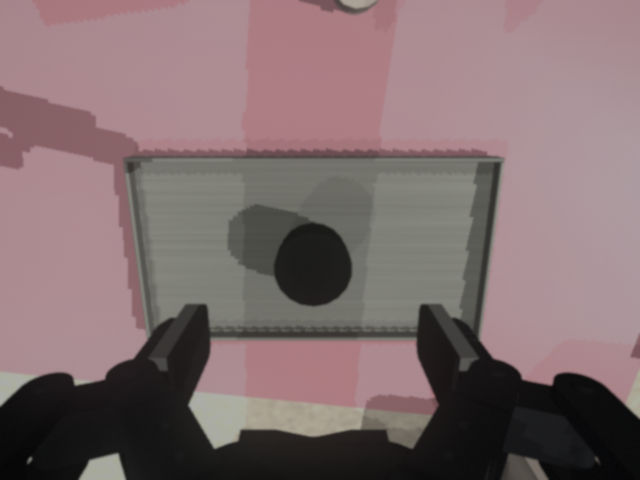

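The jar stands upright in the tray at (313,264); near rim corners are about (127,158) and (501,158). Checking centring against the rim.

```bash
python3 - <<'E'
from h import *
C=tuple(np.array(x,float) for x in np.load('C.npy',allow_pickle=True))
im=cv2.imread('pics/w_jar2.png'); H,S,V=cv2.split(cv2.cvtColor(im,cv2.COLOR_BGR2HSV))
c=blob(cv2.morphologyEx((V<45).astype(np.uint8),cv2.MORPH_OPEN,np.ones((5,5))),(313,264)); P=cast(C,c,.039); print('jar',*rect(P),c.min(0),c.max(0))
P=cast(C,[(126,157),(503,157),(479,340),(149,340)],.014); print(P.round(4), P.mean(0), np.linalg.norm(P-np.roll(P,1,0),axis=1))
ct=P.mean(0)[:2]; x=np.array([np.cos(TY),np.sin(TY)]); y=np.array([-x[1],x[0]])
j=rect(cast(C,c,.039))[0]; print('jar rel centre', (j-ct)@x,(j-ct)@y)
E
```

```text
jar [0.62449219 0.14493077] [56.33113098 50.0510788 ] 6.686161994934082 [275 224] [350 304]
[[0.5711 0.0119 0.014 ]
 [0.5416 0.2646 0.014 ]
 [0.6797 0.281  0.014 ]
 [0.7095 0.0274 0.014 ]] [0.62548531 0.14622338 0.014     ] [0.13923834 0.25448356 0.13911604 0.25533628]
jar rel centre -0.001137147042108788 -0.0011679092687998988
```

```bash
python3 - <<'E'
from h import *
xy=(.452,.1535); p=[*xy,.2]; yaw=np.arctan2(xy[1],xy[0])
arm.move_gripper(1.0); arm.movep(p,best(p,yaw)); C,im=look('w_pot')
H,S,V=cv2.split(cv2.cvtColor(im,cv2.COLOR_BGR2HSV))
K,d,R,o=C; px=cv2.projectPoints(np.array([[*xy,.024]]),cv2.Rodrigues(R.T)[0],-R.T@o,K,d)[0][0,0]; print(px)
c=blob((S<30)&(V>115),px); k=rect(cast(C,c,.024)); print(k,c.min(0),c.max(0),arm.read_time())
E
```

```text
[313.32110356 238.91951211]
(array([0.34786328, 0.10754691]), array([29.0002594 ,  7.77515841]), 64.276611328125) [278  23] [317  65] 11.15
```

View pics/w_pot.png

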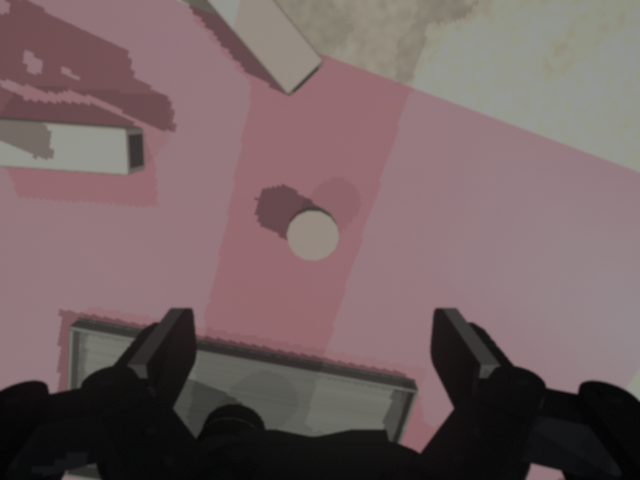

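The white pot cap is at (313,235), within 4 px of the prediction; nothing is in the way.

```bash
python3 - <<'E'
from h import *
C=cam('wrist'); xy=cast(C,[(313,235)],.024)[0,:2]; print(xy)
yaw=np.arctan2(xy[1],xy[0])
pick(xy,yaw,.076,hover=.14)
arm.line_to([*xy,.17],.25); print(arm.read_opening())
t=np.array([.6264,.1462]); place(t,TY,.1165,.8,hover=.2)
p=[*tray(-.02,0),.25]; arm.movep(p,best(p,TY)); look('w_pot2'); print(arm.read_time())
E
```

```text
[0.45037716 0.15272506]
grip 0.37661772154159634 39.2781937122345 [ 0.3 -1.1  5.7] 12.825
0.3793985401462189
placed [0.62641392 0.14617146 0.11648193] [-0.35401755  0.72325841 -0.36556941]
0.7997215775567605 16.1583
16.5333
```

View pics/w_pot2.png

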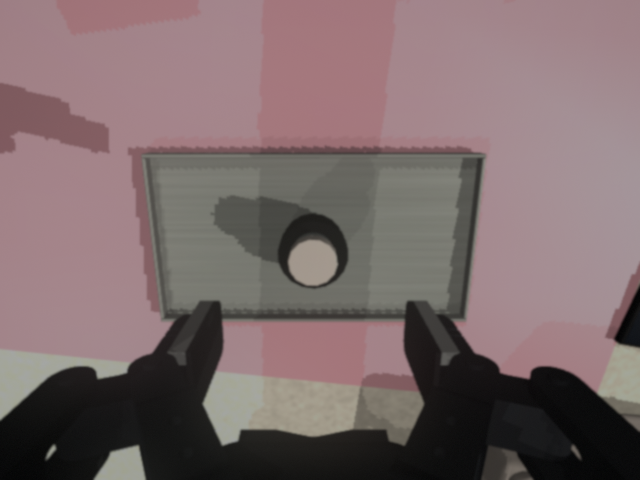

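The pot stands on the jar: cap at (313,263), lid around (313,250). I check its offset and go on to the buffer.

```bash
cat >> h.py <<'E'
def flat(name,xy,a,h,mask):
    """look from above at a long thing lying at angle a, return its rect on plane h"""
    p=[*xy,.2]; arm.move_gripper(1.0); arm.movep(p,best(p,a)); C,im=look(name); K,d,R,o=C
    H,S,V=cv2.split(cv2.cvtColor(im,cv2.COLOR_BGR2HSV))
    px=cv2.projectPoints(np.array([[*xy,h]]),cv2.Rodrigues(R.T)[0],-R.T@o,K,d)[0][0,0]
    m=cv2.morphologyEx(mask(H,S,V).astype(np.uint8),cv2.MORPH_OPEN,np.ones((5,5)))
    c=blob(m,px); k=rect(cast(C,c,h)); print(px,hsv_at(H,S,V,px),k,c.min(0),c.max(0),arm.read_time()); return k
def hsv_at(H,S,V,p): x,y=int(p[0]),int(p[1]); return H[y,x],S[y,x],V[y,x]
E
python3 - <<'E'
from h import *
C=cam('wrist'); print('pot',cast(C,[(313,263)],.063), 'lid',cast(C,[(313,250)],.039))
flat('w_buf',(.4492,-.0157),np.radians(-75.6),.028,lambda H,S,V:(S<30)&(V>95))
E
```

```text
pot [[0.62505206 0.14528533 0.063     ]] lid [[0.62359691 0.14508637 0.039     ]]
[312.21678717 241.17012121] (np.uint8(35), np.uint8(11), np.uint8(141)) (array([ 0.44739059, -0.01450953]), array([93.23078156, 25.77063179]), -75.47929096221924) [289 164] [331 306] 17.9833
```

View pics/w_buf.png

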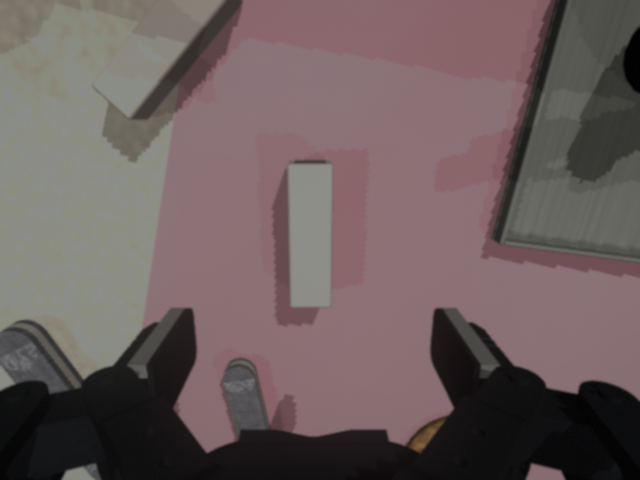

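The buffer is clear at (310,235), 93×26 mm at −75.5°, matching the top view. Picking it.

```bash
python3 - <<'E'
from h import *
xy=np.array([.4476,-.0147]); a=np.radians(-75.5)
pick(xy,a,.082,open_=.8,hover=.15)
arm.line_to([*xy,.17],.25); print(arm.read_opening())
place(tray(-.0005,.0762),TY,.0860,.5,hover=.2)
k=flat('w_file',(.441,-.180),np.radians(-65.2),.012,lambda H,S,V:(S<40)&(V<110)&(V>40))
E
```

```text
grip 0.31075398358321854 40.74664771556854 [-0.6  0.   6.7] 19.6667
0.31902843444922246
placed [0.61746198 0.22213805 0.08605999] [ 0.47654483 -0.32106276  0.60917869]
0.49963963526782185 23.5167
[312.00627387 234.41674834] (np.uint8(160), np.uint8(9), np.uint8(85)) (array([ 0.44092996, -0.17897113]), array([108.95263672,  23.54515076]), -65.9043197631836) [295 150] [331 307] 25.6833
```

View pics/w_file.png

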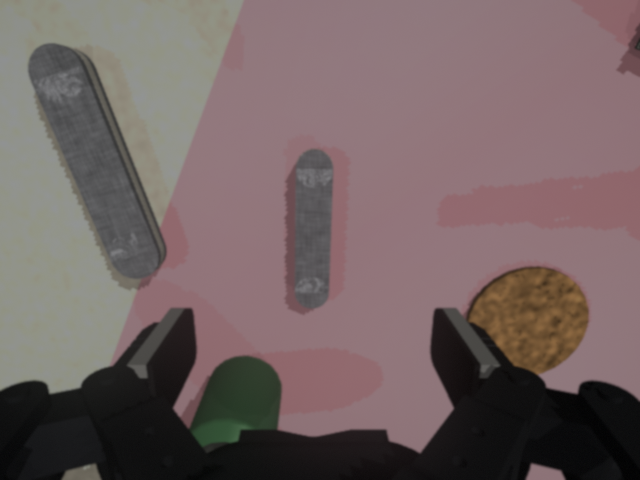

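The file lies at (313,230), 109×23.5 mm at −65.9°; the large file (95,160) stays. Picking it.

```bash
python3 - <<'E'
from h import *
xy=np.array([.4409,-.1792]); a=np.radians(-65.7)
pick(xy,a,.0765,open_=.6,hover=.15)
arm.line_to([*xy,.17],.25); print(arm.read_opening())
place(tray(-.0005,-.0768),TY,.0802,.48,hover=.2)
p=[*tray(-.02,0),.27]; arm.movep(p,best(p,TY)); C,im=look('w_all'); np.save('C.npy',np.array(C,dtype=object)); print(arm.read_time())
E
```

```text
grip 0.2642769537792789 39.56360042095184 [-0.5 -0.1  7.1] 27.4333
0.26597656522562474
placed [0.63537523 0.07021696 0.0808628 ] [-0.96322816 -1.24272699  4.54990112]
0.4805875802144778 31.475
32.025
```

View pics/w_all.png

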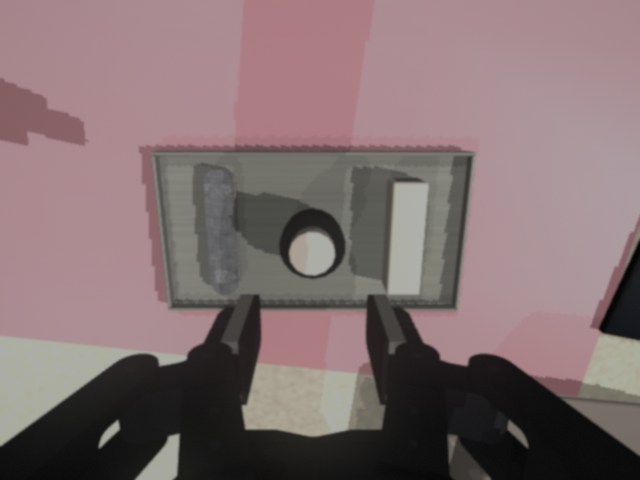

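Everything is in the tray as asked: file (220,230), jar and pot (312,245), buffer (407,237). Measuring the alignment in the tray frame.

```bash
python3 - <<'E'
from h import *
C=tuple(np.array(x,float) for x in np.load('C.npy',allow_pickle=True))
im=cv2.imread('pics/w_all.png'); H,S,V=cv2.split(cv2.cvtColor(im,cv2.COLOR_BGR2HSV))
P=cast(C,[(152,152),(475,152),(457,310),(170,310)],.014); ct=P.mean(0)[:2]; ax=P[1]-P[0]; ax2=P[2]-P[3]
print(ct,np.degrees(np.arctan2(ax[1],ax[0])),np.degrees(np.arctan2(ax2[1],ax2[0])))
x=np.array([np.cos(TY),np.sin(TY)]); y=np.array([-x[1],x[0]])
def rel(n,k): print(n,((k[0]-ct)@x).round(4),((k[0]-ct)@y).round(4),k[1],k[2]-6.7)
c=blob((V>118)&(S<30),(407,237)); rel('buf',rect(cast(C,c,.031)))
print([tuple(int(q[v,u]) for q in (H,S,V)) for u,v in ((220,230),(190,230),(260,280),(212,200))])
for t in ((110<=H)&(H<=140)&(S>20), V<92):
    m=cv2.morphologyEx((t&(np.indices(V.shape)[1]<245)).astype(np.uint8),cv2.MORPH_CLOSE,np.ones((5,5)))
    m=cv2.morphologyEx(m,cv2.MORPH_OPEN,np.ones((11,11)))
    c=blob(m,(220,230)); rel('file',rect(cast(C,c,.015))); print(c.min(0),c.max(0))
cv2.imwrite('pics/crop2.png',cv2.resize(im[145:315,145:285],None,fx=3.5,fy=3.5,interpolation=cv2.INTER_CUBIC))
E
```

```text
[0.62593744 0.14738346] 96.81172822529541 96.83612558868512
buf -0.006 0.0613 [111.44720459  89.7109375 ] -0.2733184814453127
[(135, 5, 95), (30, 18, 130), (30, 16, 112), (120, 5, 108)]Traceback (most recent call last):
  File "<stdin>", line 13, in <module>
  File "h.py", line 19, in blob
    return max(cs,key=lambda c:cv2.pointPolygonTest(c,(float(seed[0]),float(seed[1])),True))[:,0]
           ~~~^^^^^^^^^^^^^^^^^^^^^^^^^^^^^^^^^^^^^^^^^^^^^^^^^^^^^^^^^^^^^^^^^^^^^^^^^^^^^^
ValueError: max() iterable argument is empty
```

```bash
python3 - <<'E'
from h import *
C=tuple(np.array(x,float) for x in np.load('C.npy',allow_pickle=True))
im=cv2.imread('pics/w_all.png'); B=cv2.GaussianBlur(im,(5,5),0); H,S,V=cv2.split(cv2.cvtColor(B,cv2.COLOR_BGR2HSV))
ct=np.array([.62594,.14738])
x=np.array([np.cos(TY),np.sin(TY)]); y=np.array([-x[1],x[0]])
def rel(n,c,z): k=rect(cast(C,c,z)); print(n,((k[0]-ct)@x).round(4),((k[0]-ct)@y).round(4),k[1],k[2]-6.7,c.min(0),c.max(0))
print([int(V[237,u]) for u in range(375,440,4)],[int(S[237,u]) for u in range(375,440,4)])
print([int(S[230,u]) for u in range(190,250,3)])
X=np.indices(V.shape)[1]
op=lambda t,n:cv2.morphologyEx(t.astype(np.uint8),cv2.MORPH_OPEN,np.ones((n,n)))
rel('buf',blob(op((V>133)&(X>370)&(X<450),9),(407,237)),.031)
rel('file',blob(op((B[...,2].astype(int)-B[...,0]<4)&(X<245),9),(220,230)),.015)
cv2.imwrite('pics/crop2.png',cv2.resize(im[145:315,145:285],None,fx=3.5,fy=3.5,interpolation=cv2.INTER_CUBIC))
E
```

```text
[92, 92, 86, 79, 145, 175, 176, 176, 176, 176, 176, 176, 156, 118, 126, 130, 130] [17, 17, 18, 29, 25, 13, 13, 13, 13, 12, 10, 10, 13, 17, 16, 16, 16]
[16, 17, 16, 16, 17, 14, 3, 5, 5, 2, 3, 3, 6, 6, 3, 0, 11, 14, 18, 17]
buf -0.0007 0.0756 [93.17323303 27.51040649] 0.13768653869628888 [388 183] [428 294]
file -0.0013 -0.0772 [107.5806427   26.84163094] -0.026647281646728693 [203 170] [237 293]
```

View pics/crop2.png

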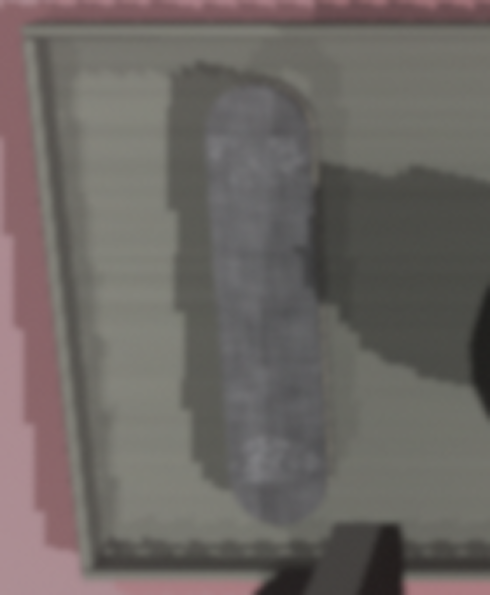

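Buffer at (−1,+76) mm and file at (−1,−77) mm, both within 0.2° of square (the crop shows the file at about (222,230) flat and clear). Now the bottle.

```bash
python3 - <<'E'
from h import *
xy=(.447,-.314); p=[*xy,.28]; yaw=np.arctan2(xy[1],xy[0])
arm.move_gripper(1.0); arm.movep(p,best(p,yaw)); C,im=look('w_bot'); K,d,R,o=C
print(o,cv2.projectPoints(np.array([[*xy,.1],[*xy,0.]]),cv2.Rodrigues(R.T)[0],-R.T@o,K,d)[0][:,0])
H,S,V=cv2.split(cv2.cvtColor(im,cv2.COLOR_BGR2HSV))
c=blob((H>40)&(H<90)&(S>60),(313,200)); print(c.min(0),c.max(0)); np.save('C.npy',np.array(C,dtype=object))
print(arm.read_time())
E
```

```text
[ 0.38699795 -0.27139658  0.35057317] [[311.7798253  237.74075163]
 [311.98091773 206.08241298]]
[271 190] [344 250]
34.35
```

View pics/w_bot.png

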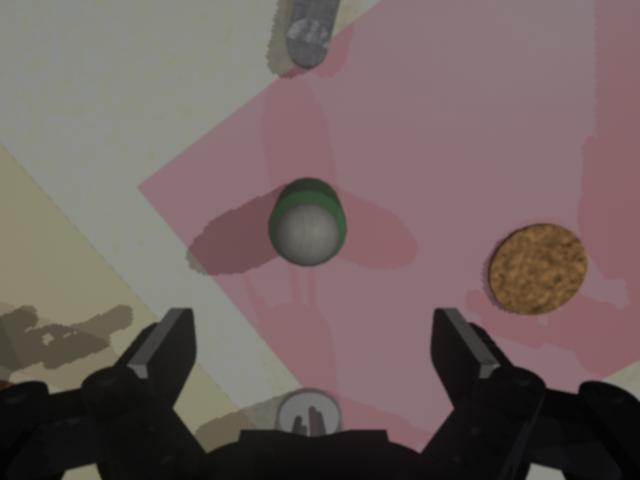

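The bottle cap is at (308,235), body edges 269–347 (centre 308), and the coaster at (537,269). The gripper path is clear, with the cup at (309,410) well away.

```bash
python3 - <<'E'
from h import *
C=cam('wrist'); xy=cast(C,[(307.7,235)],.092)[0,:2]; print('bottle',xy)
im=cv2.imread('pics/w_bot.png'); H,S,V=cv2.split(cv2.cvtColor(im,cv2.COLOR_BGR2HSV))
k=rect(cast(C,blob((H<25)&(S>90),(537,269)),.006)); print('coaster',k)
co=(k[0]+[.6155,-.1768]+[.6161,-.1777])/3 if False else np.mean([k[0],[.6155,-.1768],[.6161,-.1777]],0); print(co)
z=.110
arm.line_to([*xy,.19],.25); arm.line_to([*xy,z],.12); arm.move_gripper(0.,60)
print(arm.read_opening(),arm.read_finger_force(),arm.read_ft_force())
arm.line_to([*xy,z+.06],.1); arm.line_to([*co,z+.06],.12); arm.line_to([*co,z+.016],.1); arm.line_to([*co,z+.0072],.02)
print(arm.read_opening(),arm.read_tool_pos(),arm.read_ft_force())
arm.move_gripper(.95); arm.pause(.3); arm.line_to([*co,.25],.12)
print(arm.read_time())
p=[.45,-.05,.35]; arm.movep(p,best(p,0)); cv2.imwrite('pics/end_side.png',snapshot('side')); cv2.imwrite('pics/end_top.png',snapshot('top'))
a=cv2.imread('pics/end_side.png');b=cv2.imread('pics/end_top.png')
cv2.imwrite('pics/end.png',cv2.resize(np.hstack([a[140:440,220:560],b[100:300,110:520].repeat(1,0)[:200] if False else cv2.resize(b[90:310,110:530],(573,300))]),(800,263)))
print(arm.read_time())
E
```

```text
bottle [ 0.44581203 -0.31646389]
coaster (array([ 0.61410785, -0.17822833]), array([90.00174713, 88.3650589 ]), 55.03070831298828)
[ 0.61523595 -0.17757611]
0.6587274644896705 64.6904252764034 [-2.76047444e-01 -2.43496814e-03  5.94660648e+00]
0.6554689585877691 [ 0.61517064 -0.17766779  0.11730399] [-0.65109436 -0.96034118 -1.09574799]
41.9
42.925
```

View pics/end.png

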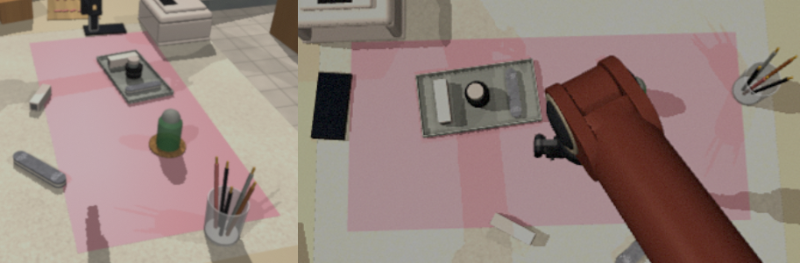

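The side view shows the bottle upright on the coaster and the cup and phone in place. One close look at centring.

```bash
python3 - <<'E'
from h import *
p=[.6152,-.1776,.28]; arm.movep(p,best(p,np.arctan2(p[1],p[0]))); C,im=look('w_bot2')
H,S,V=cv2.split(cv2.cvtColor(im,cv2.COLOR_BGR2HSV))
c=blob(((H<25)&(S>90))|((H>40)&(H<90)&(S>60)),(313,200)); print(c.min(0),c.max(0),cast(C,[(313,235)],.092))
cv2.imwrite('pics/crop3.png',cv2.resize(im[150:310,230:400],None,fx=3.5,fy=3.5)); print(arm.read_time())
E
```

```text
[261 157] [362 252] [[ 0.61502455 -0.17637031  0.092     ]]
43.8583
```

View pics/crop3.png

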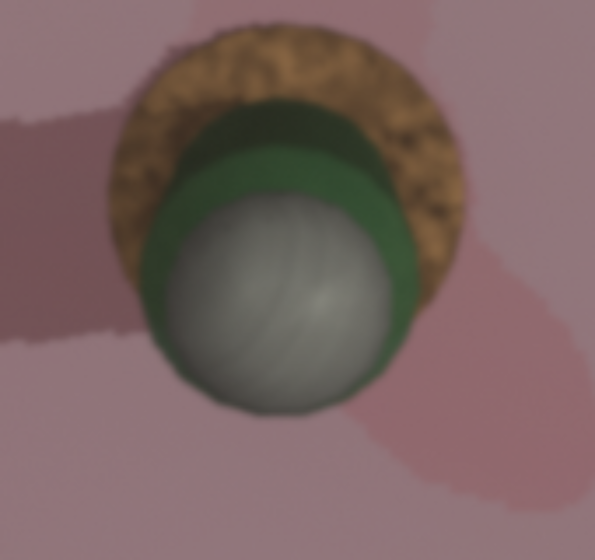

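The cap centre (279) and coaster centre (287) differ by about 1.5 mm in the crop, and the base margin is about 18 mm against 16 ideal, so the bottle is centred within about 2.5 mm. Handing in.

```bash
python3 -c "
from station import ticket
print(ticket.finish_job())"
```

```text
the job is handed in; nothing more can be done
None
```

The desk is set as asked and handed in at about 44 s: jar, pot, buffer, file and bottle all measured within about 3 mm of their targets, and I left the brush cup and phone alone.

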